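# Slide the casting mould up to the dock stop and lock it

### The job

Slide the graphite mould along the board, slotted end first and without lifting it, onto the cooling plate until its front end meets the rubber-faced stop, wherever that happens to be set, and press it home there for about a second, firmly but gently because graphite chips: do not ram it. Then drive the stiff locking pin all the way down into the mould's slot with the wooden mallet, not with the fingers, and stand the mallet back upright on the bench. Leave the pot, the weight and the tape roll where they are.

Things in the scene. Friction and masses are not known exactly. Their poses are not given: they have to be found in the camera images.
- board: Fixed plywood board 410 x 190 mm, 12 mm thick, on the bench, with a bare aluminium cold plate let in flush with its top at the stop end. Origin and axes are those of the dock; it runs from x = -0.21 to +0.20 m.
- dock: Track in the board with the clamped aluminium stop. Origin on the bench; +x is the slide direction, y across. The stop's setting is not reported: its flat rubber face (100 mm wide, 24 mm high, square to x, gives about 1 mm at 6 N) is clamped at x = 0.09 to 0.15 m. 196 mm wide over the knobs. A nose 40 mm wide, 27 to 39 mm above the board, reaches 30 mm from the face to -x and carries the pin.
- mould: Loose graphite mould, slab 140 (its x) x 64 (y) x 22 mm, 0.35 to 0.7 kg, on the board. In its top two round cavities, 36 mm wide, at x = +0.010 and -0.040; a through slot 16 (x) x 22 mm (y) at x = +0.052, near its front (+x) end. Origin: centre of its underside. The slot lies under the pin when the front end touches the stop, centred and square.
- mould_slot (a point): Centre of the mould's slot at its top face (x = +0.052, 22 mm above its underside); 18 mm behind the front end face. Once the mould is home it lies on the pin's axis.
- lock_pin (a joint): Travel of the upright steel pin in the stop's nose, 18 mm to -x of the stop face at dock y = 0: 0 up (start), 0.020 m fully down. Head 16 mm across, its top 62 mm above the board (z = 0.074) when up, 42 mm when down; shank 9 mm. Takes about 12 N (tight fit, light spring), stays where left. Off the slot the mould's top blocks it after 4 mm.
- mallet: Loose short wooden mallet that stands on its head on the bench, handle up, 0.28 kg: head a round 52 mm across and 46 mm high, handle 24 mm across from 46 to 120 mm. Origin at the centre of the flat underside of the head, which is the striking face; z along the handle.
- mallet_grip (a point): Point on the handle's axis to grip, 90 mm above the striking face.
- small_pot: Bystander: small dark pot with a cork lid, 47 mm across, 37 mm high; origin under its centre.
- weight: Bystander: brass weight, 35 mm across, 39 mm high; origin under its centre.
- tape: Bystander: roll of tape lying flat, 69 mm across, 19 mm high; origin under its centre.
Not all that is in view belongs to the job. Leave any pink or yellow look-alike of the mallet alone.

How it is judged (in metres and radians):
On the way, in this order (a step that is already met when the one before it is completed fails the run):
1. the mould is pressed against the stop with more than 3 N, kept up for 0.3 s (contact force between mould and dock above 3 N and x of mould_slot in the frame of dock above 0.07 m), for 0.3 s.
2. the locking pin is pressed fully down (over 17 mm) by the mallet (value of joint lock_pin above 0.017 m and contact force between mallet and dock above 2 N), for 0.03 s.
At the end, for the whole second after the job is handed in: The locking pin is over 17 mm down in the mould's slot (which it can only enter with the mould within 4 mm of the stop); the mould lies flat on the board under the stop's nose, centred on the dock to 8 mm and square to 0.06 rad; the mallet stands upright on the bench, at rest (value of joint lock_pin above 0.017 m and x of mould_slot in the frame of dock above 0.07 m and y of mould_slot in the frame of dock between -0.008 and 0.008 m and angle between the x axis of mould and the x axis of dock, either way round below 0.06 rad and height (world z) of mould below 0.015 m and angle between mallet's own z axis and vertical below 0.1 rad and height (world z) of mallet below 0.006 m and linear speed of each of mallet, mould below 0.02 m/s); the robot touches nothing.
It fails at once if the mould is lifted more than 8 mm off the board or tipped (height (world z) of mould above 0.02 m or angle between mould's own z axis and vertical above 0.12 rad).
It fails at once if the mould is rammed against the stop or its pin with over 20 N (contact force between mould and dock above 20 N).
It fails at once if the fingers push on the stop or its pin (contact force between the fingers and dock above 2 N).
It fails at once if the pot, weight or tape roll is moved more than 20 mm (distance of any of small_pot, weight, tape from where it was at the start of the episode above 0.02 m).
It also fails if it takes over 67 s, if anything falls off the work surface, if the arm or the gripper's body presses on something with over 40 N, if the wrist force passes 120 N, or if a joint passes its speed limit or range.

### The arm

A 7-joint arm with a two-finger parallel gripper is mounted at the origin on the work surface; the furniture and walls round the work are solid. World frame = base frame: x ahead of the robot, y to its left, z up, the work surface at z = 0. Lengths are in m, angles in degrees, forces in N, time in s.
With the tool pointing down it reaches from about 0.4 to 0.85 m from the base axis. Payload 4.4 kg.
Tool frame: the origin (TCP) lies midway between the tips of the shut fingers; the grasp point (between the pads) lies 19 mm behind it; z points along the fingers, y is the line along which they close (so a half turn about z gives the same grasp; the last joint's range is limited). The gripper opens to 94 mm and grips with 3 to 60 N. Pads are 16 mm wide; open, the fingers measure 119 mm over their backs; the gripper's body (75 mm by 177 mm) begins 78 mm behind the grasp point.
Start: joints at [-69.145, 36.005, 2.206, 86.941, -1.547, 57.084, -1.146], TCP at [0.271, 0.591, 0.205] pointing down, gripper open.
Joint ranges: [-175.42, 175.42], [-21.48, 121.26], [-71.46, 75.88], [10.55, 141.38], [-63.04, 243.04], [13.31, 113.54], [-168.57, 168.57]. Speed limits (degrees/s): [147.25, 147.25, 180, 180, 180, 180, 180].

### API

Orientations are given as a 3x3 rotation matrix whose columns are the frame's x, y, z axes.
In Python, from rig import * gives the robot as it stands.
- The arm moves only by the tool carry_out, never from a script. Its argument "plan" is a list of rows, each a list of 3 entries, a list of its own where there are three numbers: the shift along the tool's x, y, z in cm, then the turn about the tool's z in rad, then the opening, from 0 (shut) to 1 (fully open). In form: [[[tx, ty, tz], yaw, claw], ...]. A call has exactly 5 rows; each row is the pose to reach, as a shift and turn from the pose commanded when the call began, along the tool's axes at that moment; what a row does not reach only later rows make up. A row lasts 1/12 s, in which the tool goes at most 41.7 mm and 7.16 degrees, less where a joint would pass 70% of its speed; a pose out of reach is approached as far as the arm can. A call with a gripper value outside its range is refused whole. The fingers move at their own pace and stop on an object; "force" is the grip in N (left out, the last holds). Time passes only in rows, so rows that repeat a pose let the fingers close, or fill a call up. It gives the time, the measured TCP pose, the force, the opening and the grip force at its end, in the units of the state.
- observe(): the state, without advancing time (a new reading comes with each control period).
- get_image(name): name is "side" or "top" or "wrist"; returns a dict with "image" (384x512x3 uint8, blue, green, red), "fovy" (degrees; the focal length in pixels is half the picture's height over the tangent of half this angle, whatever the lens; pixels are square), "cx", "cy" (the principal point, pixels), "cam_to_world" (4x4, takes a point from camera to world coordinates). Camera axes: x right, y down, z forward; pixel columns grow to the right and rows downward; lengths in m; the calibration is good to about 2 mm. A picture is of the moment at which its call begins. There is no depth.
- job_done(): hands the job in; it is judged then, once.
The state is a dict: "t": time; "qpos": joint angles; "qvel": joint speeds; "joint_torque": joint torques, N m; "tcp_pos": TCP position; "tool_rot": TCP orientation; "contact_force": force on the tool from outside, world axes, zero at the start; "torque": the same for the moment, N m; "opening": finger opening in m; "grip_force": force on a finger pad.
Only numpy, scipy, OpenCV 4.12 (cv2) and the standard library are available. Lean on these libraries where they do the work, as an engineer would, in place of code of your own. Each camera call takes 0.05 s, during which the arm holds its last target. There are 200 camera calls.

## Working session

There is one attempt and no reset: what is moved stays moved. The work goes in short steps, Python scripts to look and compute and a tool call to move; the robot and the scene stay as the last step left them, time stands still between calls to the robot, and variables do not carry over. Pictures are saved under pics/ and viewed, at most 12 in all, crops included, and the job is handed in when it is done.

Besides the shell and the picture viewer there is one more tool, called after "Call:" by a JSON object that holds its "method" and its "body", one argument or row to a line. carry_out: Moves the arm, as the interface text tells. Its arguments: {"type":"object","properties":{"plan":{"type":"array"},"force":{"type":"number"}},"required":["plan"]}

```bash
mkdir -p pics; ls
cat > h.py <<'E'
import numpy as np, cv2, json
from rig import *
def snap(n,f):
    d=get_image(n); cv2.imwrite(f'pics/{f}.png',d['image'])
    json.dump({k:np.asarray(d[k]).tolist() for k in('fovy','cx','cy','cam_to_world')},open(f'pics/{f}.json','w'))
    return d
def cal(f):
    d=json.load(open(f'pics/{f}.json')); return d['fovy'],d['cx'],d['cy'],np.array(d['cam_to_world'])
def ray(f,u,v,z):
    fy,cx,cy,T=cal(f); F=192/np.tan(np.radians(fy)/2)
    r=T[:3,:3]@np.array([(u-cx)/F,(v-cy)/F,1]); o=T[:3,3]
    return o+r*(z-o[2])/r[2]
def proj(f,p):
    fy,cx,cy,T=cal(f); F=192/np.tan(np.radians(fy)/2)
    q=T[:3,:3].T@(np.array(p)-T[:3,3]); return np.array([cx+F*q[0]/q[2],cy+F*q[1]/q[2]])
E
python3 - <<'E'
from h import *
a=snap('top','top0');b=snap('side','side0')
for f in('top0','side0'): print(cal(f))
cv2.imwrite('pics/top0b.png',cv2.resize(a['image'],(800,600),interpolation=cv2.INTER_CUBIC))
cv2.imwrite('pics/side0b.png',cv2.resize(b['image'],(800,600),interpolation=cv2.INTER_CUBIC))
s=observe();print(s['t'],s['tool_rot'],s['opening'])
E
```

```text
pics
(48.18736751696487, 255.10221321708, 191.572145909039, array([[-1.41922232e-02, -9.95862916e-01,  8.97531826e-02,
         4.42455516e-01],
       [-9.99896175e-01,  1.43587682e-02,  1.21015256e-03,
        -9.69459464e-02],
       [-2.49389120e-03, -8.97266893e-02, -9.95963303e-01,
         1.35913747e+00],
       [ 0.00000000e+00,  0.00000000e+00,  0.00000000e+00,
         1.00000000e+00]]))
(54.713922723502485, 252.79864615721075, 190.03766315669304, array([[-0.58435085,  0.42254143, -0.69281515,  1.29492143],
       [ 0.81127749,  0.28414036, -0.51097268,  0.48335472],
       [-0.01905038, -0.86065265, -0.50883602,  0.63194026],
       [ 0.        ,  0.        ,  0.        ,  1.        ]]))
0.1 [[-9.09046388e-01  4.16694416e-01 -6.54729701e-04]
 [ 4.16694927e-01  9.09045057e-01 -1.55607608e-03]
 [-5.32294161e-05 -1.68736789e-03 -9.99998575e-01]] 0.09410985314329011
```

View pics/top0b.png

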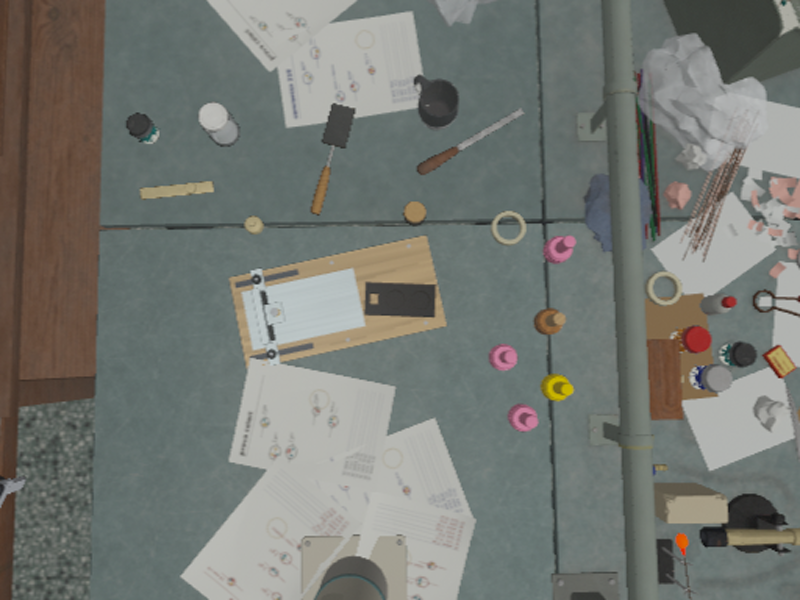

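View pics/side0b.png

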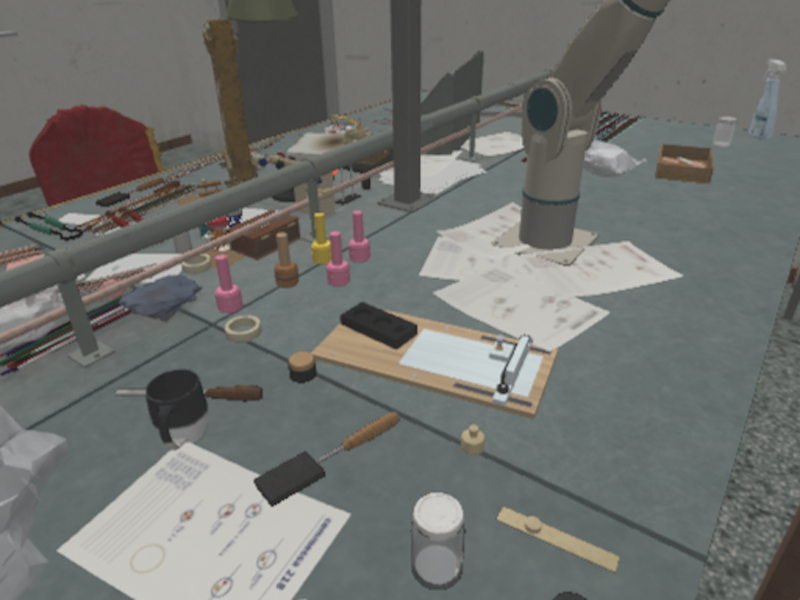

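Top view (800 px): the mould is at (400,300) with its slot on the left at (373,298). The stop is at about (265,310). Mallet candidates are pink (560,248), brown wood (549,321), pink (503,357), yellow (557,387) and pink (522,417). I choose the brown wooden one and will check it in a crop.

Run:
```python
import cv2,numpy as np
a=cv2.imread('pics/top0.png')
c=cv2.resize(a[145:238,140:290],(750,465),interpolation=cv2.INTER_CUBIC);cv2.imwrite('pics/c1.png',c)
b=cv2.imread('pics/side0.png')
m=cv2.resize(a[180:270,310:400],(450,450),interpolation=cv2.INTER_CUBIC)
n=cv2.resize(b[130:220,130:220],(450,450),interpolation=cv2.INTER_CUBIC)[:, :350]
cv2.imwrite('pics/c2.png',np.hstack([m,n]))
```

```text
(no output)
```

View pics/c1.png

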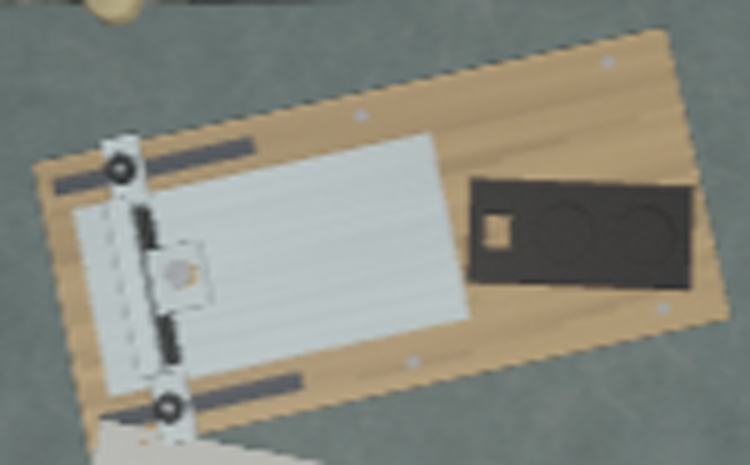

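View pics/c2.png

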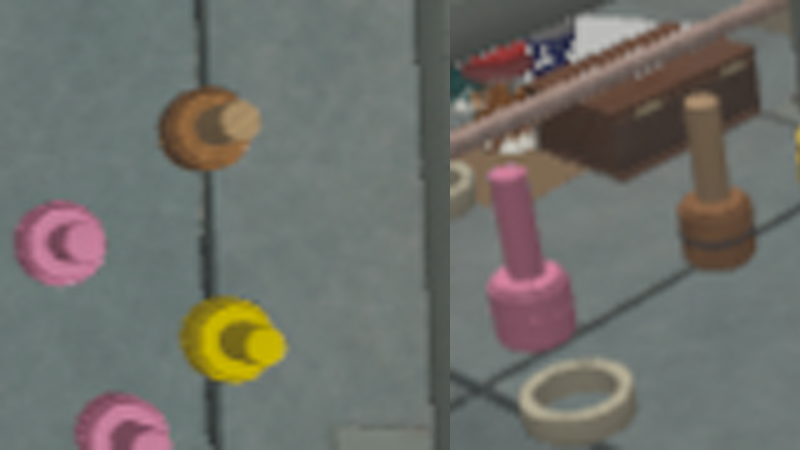

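The crops show the mould's top corners, in crop-1 pixels, at (471,178), (693,185), (691,289) and (468,282). The pin head is at (178,274) and the rubber face runs from (152,206) to (180,362). The wooden mallet's handle top is at (240,120) in crop 2, and it is clearly wood-coloured.

Run:
```python
from h import *
def P(U,V,z,o=(140,145)): return ray('top0',(U+.5)/5-.5+o[0],(V+.5)/5-.5+o[1],z)[:2]
M=[P(*c,.034) for c in[(471,178),(693,185),(691,289),(468,282)]]
ax=(M[0]-M[1]+M[3]-M[2]);print('mould c',np.mean(M,0),'yaw',np.degrees(np.arctan2(ax[1],ax[0])),'len',np.linalg.norm(ax)/2,np.linalg.norm(M[0]-M[3]))
B=[P(*c,.012) for c in[(36,165),(665,30),(730,318)]]
d=B[0]-B[1];d/=np.linalg.norm(d);yaw=np.degrees(np.arctan2(d[1],d[0]));n=np.array([-d[1],d[0]])
e=B[1]-B[2]
print('board',B,'yaw',yaw,np.degrees(np.arctan2(e[1],e[0]))+90, np.linalg.norm(B[0]-B[1]),np.linalg.norm(e))
# corners: B1,B2 at x=-.21, board mid
mid=(B[1]+B[2])/2; O=mid+.21*d
print('dock O',O,'d',d,'n',n)
f=lambda p:((p-O)@d,(p-O)@n)
print('mould in dock',f(np.mean(M,0)),'slot',f(P(498,231,.034)))
print('pin',f(P(178,274,.074)), 'rubber',f(P(156,206,.036)),f(P(182,362,.036)))
print('mallet top',P(240,120,.12,(310,180)),'head',P(206,128,.046,(310,180)), 'side', ray('side0',(702-450+.5)/5-.5+130,(101+.5)/5-.5+130,.12), ray('side0',(717-450+.5)/5-.5+130,(262)/5-.5+130,.0))
for nme,p in dict(tape=(508,227,.01),pot=(415,212,.037),weight=(254,225,.039),pinkA=(560,248,.046),pinkB=(503,357,.046),yel=(557,387,.046)).items(): print(nme,ray('top0',p[0]*.64-.18,p[1]*.64-.18,p[2])[:2])
print('pipe',ray('top0',625*.64,300*.64,.15))
```

```text
mould c [ 0.56276209 -0.09733881] yaw 87.36445625053382 len 0.13797757173365985 0.06477169807270271
board [array([0.61314096, 0.24643692]), array([ 0.69375049, -0.15275501]), array([ 0.51007707, -0.1902834 ])] yaw 101.41631875363515 101.54780106279841 0.40724942345410686 0.18746814388477437
dock O [0.56034711 0.03432591] d [-0.19793653  0.98021484] n [-0.98021484 -0.19793653]
mould in dock (np.float64(-0.12953772963883273), np.float64(0.023694065969994606)) slot (np.float64(-0.07973623996963888), np.float64(0.01136837283703461))
pin (np.float64(0.11266417549368525), np.float64(-9.051815208279204e-05)) rubber (np.float64(0.12418350897196152), np.float64(-0.04861637071159788)) (np.float64(0.12732230608616324), np.float64(0.049528113284014644))
mallet top [ 0.51497117 -0.39100776] head [ 0.51469805 -0.38759815] side [ 0.51913995 -0.3880821   0.12      ] [ 0.5255309  -0.38689747  0.        ]
tape [ 0.70941734 -0.31981163]
pot [ 0.73725194 -0.1301152 ]
weight [0.71517591 0.19181392]
pinkA [ 0.65868281 -0.4154482 ]
pinkB [ 0.44554353 -0.29672635]
yel [ 0.38604148 -0.39988037]
pipe [ 0.54430449 -0.50475293  0.15      ]
```

Call:
{"method": "carry_out", "body": {
  "plan": [
    [[-2,-1.9,0],0,1],
    [[-5,-4.7,0],0,1],
    [[-8,-7.5,0],0,1],
    [[-11,-10.3,0],0,1],
    [[-14,-13.2,0],0,1]
  ],
  "force": 15
}}

```text
t: 0.52
tcp_pos: [0.3433, 0.4108, 0.2051]
tool_rot: [[-0.909, 0.416, -0.0], [0.416, 0.909, -0.0], [-0.0, -0.001, -1.0]]
contact_force: [0.6, 0.6, 0.2]
opening: 0.0941
grip_force: 0.0
```

Call:
{"method": "carry_out", "body": {
  "plan": [
    [[-2.8,-2.6,0],0,1],
    [[-5.6,-5.3,0],0,1],
    [[-8.4,-7.9,0],0,1],
    [[-11.2,-10.5,0],0,1],
    [[-14,-13.2,0],0,1]
  ]
}}

```text
t: 0.93
tcp_pos: [0.4155, 0.2326, 0.2054]
tool_rot: [[-0.909, 0.416, -0.0], [0.416, 0.909, -0.0], [0.0, -0.0, -1.0]]
contact_force: [-0.0, 0.9, -0.8]
opening: 0.0938
grip_force: 0.0
```

Call:
{"method": "carry_out", "body": {
  "plan": [
    [[-2.8,-2.6,0],0.1,1],
    [[-5.6,-5.3,0],0.2,1],
    [[-8.4,-7.9,0],0.3,1],
    [[-11.2,-10.5,0],0.4,1],
    [[-14,-13.2,0],0.5,1]
  ]
}}

```text
t: 1.35
tcp_pos: [0.4878, 0.0543, 0.2054]
tool_rot: [[-0.594, 0.804, -0.0], [0.804, 0.594, 0.0], [0.0, -0.0, -1.0]]
contact_force: [0.6, 1.3, -0.5]
opening: 0.094
grip_force: 0.0
```

```bash
cat >> h.py <<'E'
def go(x,y,z,a):
    """relative shift (cm) and yaw (rad) in present tool axes to reach TCP x,y,z, tool-x heading a (deg)"""
    s=observe();R=np.array(s['tool_rot']);t=R.T@(np.array([x,y,z])-s['tcp_pos'])*100
    c=np.degrees(np.arctan2(R[1,0],R[0,0]));w=(c-a+180)%360-180
    print('t',s['t'],'tcp',np.round(s['tcp_pos'],4),'a',round(c,2),'->',np.round(t,2),'yaw',round(np.radians(w),3),'F',np.round(s['contact_force'],1),'q7',s['qpos'][6])
E
python3 - <<'E'
from h import *
go(.5614,-.122,.14,87.36)
# pipe: best point from top plane & side ray
fy,cx,cy,T=cal('top0')
F=192/np.tan(np.radians(fy)/2)
n=np.cross(T[:3,:3]@[(618*.64-cx)/F,(200*.64-cy)/F,1],T[:3,:3]@[(636*.64-cx)/F,(560*.64-cy)/F,1])
for u,v in[(330,155),(330,180),(450,120),(450,102)]:
    a=ray('side0',u*.64,v*.64,0);o=cal('side0')[3][:3,3];r=a-o
    print(o+r*(n@(T[:3,3]-o))/(n@r))
E
```

```text
t 1.35 tcp [0.4878 0.0543 0.2054] a 126.46 -> [-18.55  -4.56   6.54] yaw 0.682 F [ 0.6  1.3 -0.5] q7 34.30234552217794
[ 0.24184721 -0.48430196  0.20534077]
[ 0.22169886 -0.50957841  0.13016873]
[-0.36493904 -0.50198247  0.1626335 ]
[-0.32360067 -0.47932272  0.22963569]
```

Call:
{"method": "carry_out", "body": {
  "plan": [
    [[-3.7,-0.9,0],0.12,1],
    [[-7.4,-1.8,0],0.24,1],
    [[-11.1,-2.7,0],0.36,1],
    [[-14.9,-3.7,0],0.48,1],
    [[-18.5,-4.6,0],0.6,1]
  ]
}}

```text
t: 1.77
tcp_pos: [0.5615, -0.1219, 0.2053]
tool_rot: [[-0.035, 0.999, -0.0], [0.999, 0.035, -0.0], [-0.0, -0.0, -1.0]]
contact_force: [0.8, 0.4, -0.1]
opening: 0.0942
grip_force: 0.0
```

Call:
{"method": "carry_out", "body": {
  "plan": [
    [[0,0,1.5],0.03,1],
    [[0,0,3],0.06,1],
    [[0,0,4.5],0.08,1],
    [[0,0,5.5],0.08,1],
    [[0,0,5.5],0.08,1]
  ]
}}

```text
t: 2.18
tcp_pos: [0.5596, -0.1192, 0.1482]
tool_rot: [[0.038, 0.999, -0.005], [0.999, -0.038, 0.001], [0.001, -0.005, -1.0]]
contact_force: [-0.7, 0.0, -0.1]
opening: 0.0936
grip_force: 0.0
```

Run:
```python
from h import *
go(.5614,-.122,.017,87.36)
d=snap('wrist','w1');print(cal('w1'))
cv2.imwrite('pics/w1b.png',cv2.resize(d['image'],(800,600),interpolation=cv2.INTER_CUBIC))
```

```text
t 2.1833 tcp [ 0.5596 -0.1192  0.1482] a 87.81 -> [-0.28  0.25 13.11] yaw 0.008 F [-0.7  0.  -0.1] q7 23.67507590164613
(69.7793846283382, 255.1706382749358, 193.26617526328587, array([[ 0.99926713, -0.03584351, -0.01343286,  0.5638435 ],
       [-0.03808839, -0.9659612 , -0.2558676 , -0.045538  ],
       [-0.00380443,  0.25619172, -0.9666185 ,  0.32755627],
       [ 0.        ,  0.        ,  0.        ,  1.        ]]))
```

View pics/w1b.png

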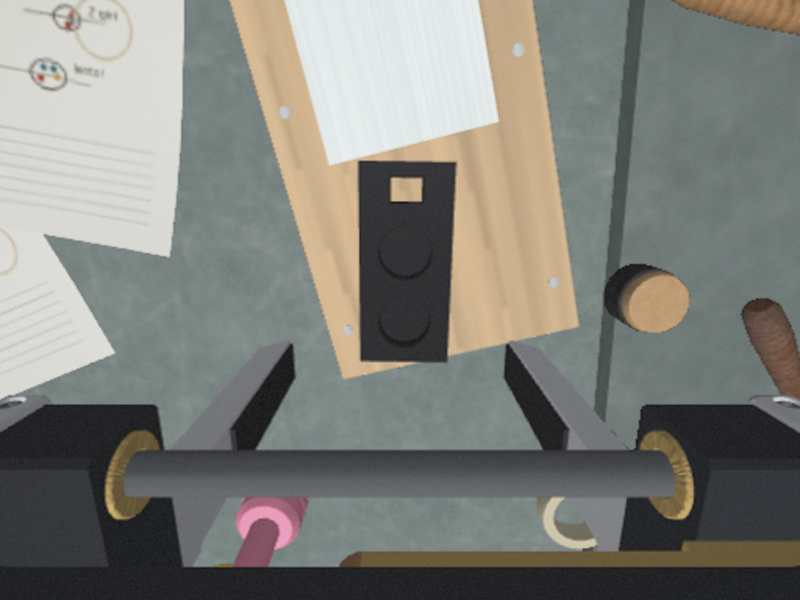

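The wrist view shows the mould's top corners at (360,161), (456,162), (447,361) and (361,361), and the rear board corners at (345,378) and (579,325). The pot is at (655,300), clear of the fingers.

Run:
```python
from h import *
P=lambda u,v,z:ray('w1',u*.64-.18,v*.64-.18,z)[:2]
M=[P(*c,.034) for c in[(361,162),(456,162),(447,361),(362,361)]]
ax=M[0]+M[1]-M[2]-M[3];c=np.mean(M,0);print('mould',c,np.degrees(np.arctan2(ax[1],ax[0])),np.linalg.norm(ax)/2,np.linalg.norm(M[0]-M[1]),P(406,189,.034))
L=P(345,378,.012);R=P(579,325,.012);L2=P(232,0,.012);R2=P(528,0,.012)
for a,b in((L,L2),(R,R2)): e=b-a;print(np.degrees(np.arctan2(e[1],e[0])))
e=L-R;print('rear',np.degrees(np.arctan2(e[1],e[0]))-90,np.linalg.norm(e),L,R)
y=np.radians(101.5);print('O',(L+R)/2+.21*np.array([np.cos(y),np.sin(y)]))
```

```text
mould [ 0.56580636 -0.09856526] 86.93240755954925 0.13880252855118166 0.06171975277420366 [ 0.56733423 -0.04615708]
101.50582509856221
102.19888572996325
rear -258.3900689116725 0.18668892696870557 [ 0.51411746 -0.18982871] [ 0.6969868  -0.15225799]
O [0.56368486 0.03474084]
```

Call:
{"method": "carry_out", "body": {
  "plan": [
    [[0,0,2],0.01,1],
    [[-0.2,0.1,5],0.01,1],
    [[-0.4,0.1,8],0.01,1],
    [[-0.4,0.1,10],0.01,1],
    [[-0.4,0.1,10.5],0.01,1]
  ]
}}

```text
t: 2.65
tcp_pos: [0.5607, -0.1232, 0.0433]
tool_rot: [[0.048, 0.999, -0.004], [0.999, -0.048, 0.001], [0.001, -0.004, -1.0]]
contact_force: [-0.3, 0.5, 0.0]
opening: 0.094
grip_force: 0.0
```

Run:
```python
from h import *
go(.563,-.124,.017,87.2)
```

```text
t 2.65 tcp [ 0.5607 -0.1232  0.0433] a 87.23 -> [-0.07  0.25  2.63] yaw 0.0 F [-0.3  0.5  0. ] q7 27.254745000430212
```

Call:
{"method": "carry_out", "body": {
  "plan": [
    [[0,0.2,1],0,1],
    [[0,0.2,2],0,1],
    [[0,0.2,2.5],0,1],
    [[0,0.2,2.6],0,1],
    [[0,0.2,2.6],0,1]
  ]
}}

```text
t: 3.07
tcp_pos: [0.5644, -0.124, 0.0197]
tool_rot: [[0.049, 0.999, 0.0], [0.999, -0.049, -0.0], [0.0, 0.0, -1.0]]
contact_force: [0.6, 0.0, -0.0]
opening: 0.0938
grip_force: 0.0
```

Call:
{"method": "carry_out", "body": {
  "plan": [
    [[0,0,0],0,0.8],
    [[0,0,0],0,0.7],
    [[0,0,0],0,0.65],
    [[0,0,0],0,0.6],
    [[0,0,0],0,0.6]
  ],
  "force": 15
}}

```text
t: 3.48
tcp_pos: [0.5636, -0.1239, 0.0197]
tool_rot: [[0.049, 0.999, -0.001], [0.999, -0.049, 0.0], [0.0, -0.001, -1.0]]
contact_force: [-3.4, -0.8, 2.1]
opening: 0.0644
grip_force: 1.7
```

Call:
{"method": "carry_out", "body": {
  "plan": [
    [[0,0,0],0,0.6],
    [[0,0,0],0,0.6],
    [[0,0,0],0,0.6],
    [[0,0,0],0,0.6],
    [[0,0,0],0,0.6]
  ]
}}

```text
t: 3.9
tcp_pos: [0.5636, -0.1239, 0.0196]
tool_rot: [[0.049, 0.999, -0.001], [0.999, -0.049, 0.0], [0.0, -0.001, -1.0]]
contact_force: [-3.0, 0.6, 5.2]
opening: 0.0638
grip_force: 15.0
```

Run:
```python
from h import *
d=np.radians(101.5);u=np.array([np.cos(d),np.sin(d)]);O=np.array([.562,.0345])
g=O+u*(-.145)
go(*g,.017,101.5)
g=O+u*(.02); go(*g,.017,101.5)
```

```text
t 3.9 tcp [ 0.5636 -0.1239  0.0196] a 87.19 -> [1.77 2.65 0.26] yaw -0.25 F [-3.   0.6  5.2] q7 27.96513392676804
t 3.9 tcp [ 0.5636 -0.1239  0.0196] a 87.19 -> [17.75 -1.43  0.27] yaw -0.25 F [-3.   0.6  5.2] q7 27.96513392676804
```

Call:
{"method": "carry_out", "body": {
  "plan": [
    [[0.2,0.3,0],-0.03,0.6],
    [[0.5,0.8,0],-0.08,0.6],
    [[0.8,1.3,0],-0.14,0.6],
    [[1.2,1.9,0],-0.2,0.6],
    [[1.7,2.5,0],-0.25,0.6]
  ]
}}

```text
t: 4.32
tcp_pos: [0.5894, -0.1104, 0.0197]
tool_rot: [[-0.201, 0.98, -0.001], [0.98, 0.201, -0.002], [-0.002, -0.001, -1.0]]
contact_force: [-3.1, -2.9, 4.0]
opening: 0.0637
grip_force: 15.0
```

Call:
{"method": "carry_out", "body": {
  "plan": [
    [[0,0,0],0,0.6],
    [[0,0,0],0,0.6],
    [[0,0,0],0,0.6],
    [[0,0,0],0,0.6],
    [[0,0,0],0,0.6]
  ]
}}

```text
t: 4.73
tcp_pos: [0.5911, -0.1086, 0.0198]
tool_rot: [[-0.199, 0.98, 0.002], [0.98, 0.199, -0.001], [-0.001, 0.002, -1.0]]
contact_force: [1.8, -2.5, 2.1]
opening: 0.0639
grip_force: 15.0
```

Run:
```python
from h import *
d=np.radians(101.5);u=np.array([np.cos(d),np.sin(d)]);O=np.array([.562,.0345])
for x in(-.145,.0): go(*(O+u*x),.0195,101.5)
d=snap('wrist','w2')
cv2.imwrite('pics/w2b.png',cv2.resize(d['image'],(800,600),interpolation=cv2.INTER_CUBIC))
```

```text
t 4.7333 tcp [ 0.5911 -0.1086  0.0198] a 101.47 -> [ 0.1  -0.    0.03] yaw -0.0 F [ 1.8 -2.5  2.1] q7 35.369253524434036
t 4.7333 tcp [ 0.5911 -0.1086  0.0198] a 101.47 -> [ 1.46e+01 -1.00e-02  1.00e-02] yaw -0.0 F [ 1.8 -2.5  2.1] q7 35.369253524434036
```

View pics/w2b.png

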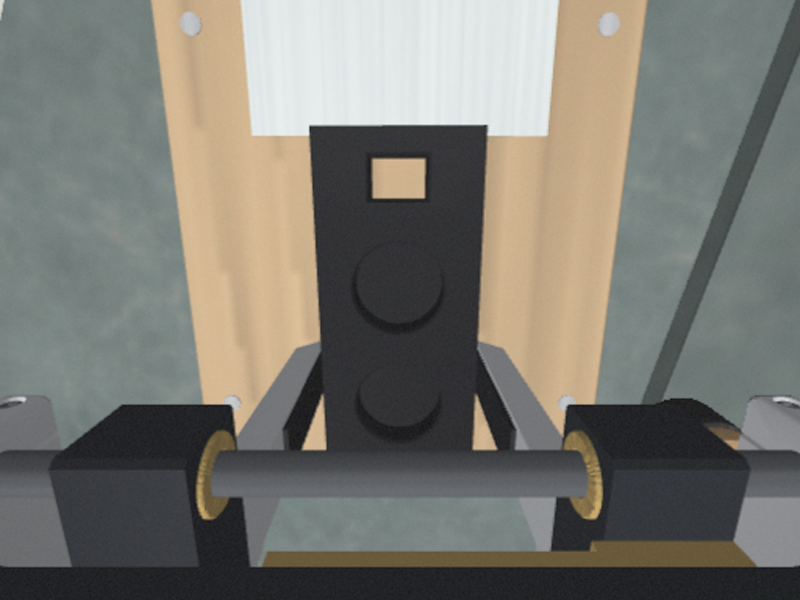

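The wrist view shows the mould centred (mid column 399, plate mid 399.5) and square to the plate's edge. Next is the slide forward.

Call:
{"method": "carry_out", "body": {
  "plan": [
    [[0.5,0,0],0,0.6],
    [[1.5,0,0],0,0.6],
    [[2.7,0,0],0,0.6],
    [[4,0,0],0,0.6],
    [[5.3,0,0],0,0.6]
  ]
}}

```text
t: 5.2
tcp_pos: [0.5791, -0.0561, 0.0197]
tool_rot: [[-0.199, 0.98, 0.0], [0.98, 0.199, -0.001], [-0.001, 0.0, -1.0]]
contact_force: [1.7, -4.5, 4.2]
opening: 0.0639
grip_force: 15.0
```

Call:
{"method": "carry_out", "body": {
  "plan": [
    [[1.3,0,0],0,0.6],
    [[2.6,0,0],0,0.6],
    [[3.9,0,0],0,0.6],
    [[5.2,0,0],0,0.6],
    [[6.5,0,0],0,0.6]
  ]
}}

```text
t: 5.62
tcp_pos: [0.5659, 0.0083, 0.0196]
tool_rot: [[-0.2, 0.98, -0.0], [0.98, 0.2, -0.001], [-0.001, -0.0, -1.0]]
contact_force: [0.6, -5.4, 4.5]
opening: 0.0638
grip_force: 15.0
```

Call:
{"method": "carry_out", "body": {
  "plan": [
    [[1,0,0],0,0.6],
    [[1.8,0,0],0,0.6],
    [[2.4,0,0],0,0.6],
    [[2.8,0,0],0,0.6],
    [[3,0,0],0,0.6]
  ]
}}

```text
t: 6.03
tcp_pos: [0.5597, 0.0378, 0.0196]
tool_rot: [[-0.201, 0.98, -0.001], [0.98, 0.201, -0.0], [-0.0, -0.001, -1.0]]
contact_force: [0.1, -5.5, 5.7]
opening: 0.0637
grip_force: 15.0
```

Run:
```python
from h import *
d=np.radians(101.5);u=np.array([np.cos(d),np.sin(d)]);O=np.array([.562,.0345])
go(*(O+u*.034),.0195,101.5)
d=snap('wrist','w3')
cv2.imwrite('pics/w3b.png',cv2.resize(d['image'],(800,600),interpolation=cv2.INTER_CUBIC))
```

```text
t 6.0333 tcp [0.5597 0.0378 0.0196] a 101.58 -> [3.03 0.16 0.01] yaw 0.001 F [ 0.1 -5.5  5.7] q7 24.60829370262712
```

View pics/w3b.png

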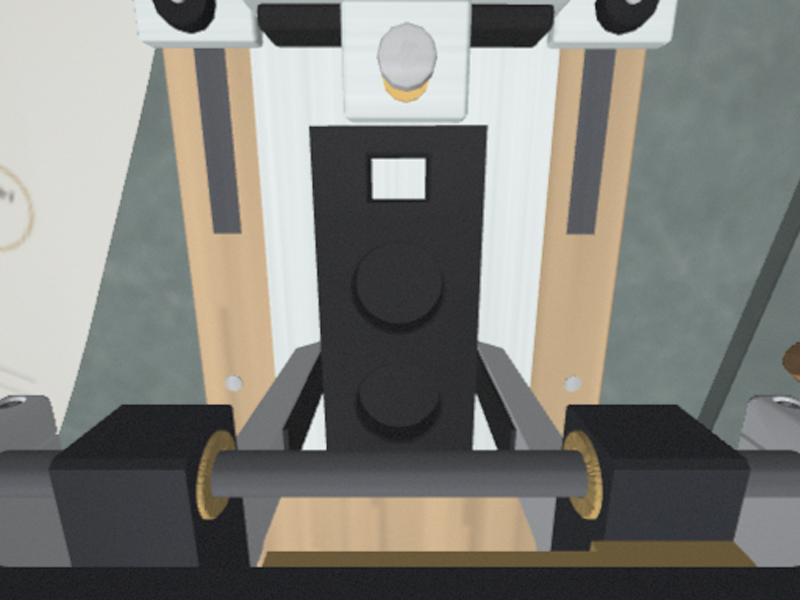

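The pin head is at (407,55), the nose mid at 405 and the slot at (399,179). The mould sits about 2 mm left of the centreline.

Run:
```python
from h import *
P=lambda u,v,z:ray('w3',u*.64-.18,v*.64-.18,z)[:2]
d=np.radians(101.5);u=np.array([np.cos(d),np.sin(d)]);n=np.array([-u[1],u[0]])
p=P(407,55,.074);s=P(399,179.5,.034);f=P(399,126,.034);r=P(405,45,.0125)
for k in(p,s,f,P(405,121,.039)):print(k,k@u,k@n)
print('gap',(p-s)@u,'lat',(p-s)@n)
```

```text
[0.54076995 0.14343548] 0.032743781388350615 -0.5585102676754538
[0.54486887 0.11313794] 0.002237276216746631 -0.5564865458038133
[0.54117124 0.13117111] 0.020645623854988943 -0.5564583773328167
[0.54300851 0.13253522] 0.021616048904504054 -0.5585307261084184
gap 0.030506505171603974 lat -0.0020237218716404066
```

Call:
{"method": "carry_out", "body": {
  "plan": [
    [[0.6,0.1,0],0,0.6],
    [[1.2,0.2,0],0,0.6],
    [[1.8,0.2,0],0,0.6],
    [[2.2,0.2,0],0,0.6],
    [[2.4,0.2,0],0,0.6]
  ]
}}

```text
t: 6.5
tcp_pos: [0.5569, 0.0615, 0.0196]
tool_rot: [[-0.2, 0.98, -0.001], [0.98, 0.2, -0.0], [-0.0, -0.001, -1.0]]
contact_force: [2.0, -5.4, 5.0]
opening: 0.0636
grip_force: 15.0
```

Call:
{"method": "carry_out", "body": {
  "plan": [
    [[0.1,0,0],0,0.6],
    [[0.2,0,0],0,0.6],
    [[0.3,0,0],0,0.6],
    [[0.35,0,0],0,0.6],
    [[0.4,0,0],0,0.6]
  ]
}}

```text
t: 6.92
tcp_pos: [0.5561, 0.0647, 0.0196]
tool_rot: [[-0.2, 0.98, -0.0], [0.98, 0.2, -0.001], [-0.001, -0.001, -1.0]]
contact_force: [0.6, -5.7, 5.6]
opening: 0.0637
grip_force: 15.0
```

Call:
{"method": "carry_out", "body": {
  "plan": [
    [[0.05,0,0],0,0.6],
    [[0.1,0,0],0,0.6],
    [[0.15,0,0],0,0.6],
    [[0.2,0,0],0,0.6],
    [[0.2,0,0],0,0.6]
  ]
}}

```text
t: 7.33
tcp_pos: [0.5557, 0.0667, 0.0196]
tool_rot: [[-0.2, 0.98, -0.001], [0.98, 0.2, -0.001], [-0.001, -0.001, -1.0]]
contact_force: [1.3, -4.9, 6.0]
opening: 0.0637
grip_force: 15.0
```

Call:
{"method": "carry_out", "body": {
  "plan": [
    [[0.02,0,0],0,0.6],
    [[0.04,0,0],0,0.6],
    [[0.06,0,0],0,0.6],
    [[0.08,0,0],0,0.6],
    [[0.1,0,0],0,0.6]
  ]
}}

```text
t: 7.75
tcp_pos: [0.5555, 0.0675, 0.0196]
tool_rot: [[-0.199, 0.98, -0.001], [0.98, 0.199, -0.001], [-0.001, -0.001, -1.0]]
contact_force: [1.5, -5.4, 6.4]
opening: 0.0638
grip_force: 15.0
```

Call:
{"method": "carry_out", "body": {
  "plan": [
    [[0.02,0,0],0,0.6],
    [[0.04,0,0],0,0.6],
    [[0.06,0,0],0,0.6],
    [[0.08,0,0],0,0.6],
    [[0.1,0,0],0,0.6]
  ]
}}

```text
t: 8.17
tcp_pos: [0.5554, 0.0677, 0.0196]
tool_rot: [[-0.199, 0.98, -0.0], [0.98, 0.199, -0.002], [-0.002, -0.001, -1.0]]
contact_force: [0.7, -7.3, 6.0]
opening: 0.0638
grip_force: 15.0
```

Call:
{"method": "carry_out", "body": {
  "plan": [
    [[0.02,0,0],0,0.6],
    [[0.04,0,0],0,0.6],
    [[0.06,0,0],0,0.6],
    [[0.08,0,0],0,0.6],
    [[0.1,0,0],0,0.6]
  ]
}}

```text
t: 8.58
tcp_pos: [0.5554, 0.0679, 0.0196]
tool_rot: [[-0.199, 0.98, 0.0], [0.98, 0.199, -0.003], [-0.003, -0.0, -1.0]]
contact_force: [2.7, -8.9, 4.7]
opening: 0.0639
grip_force: 15.0
```

Call:
{"method": "carry_out", "body": {
  "plan": [
    [[0.05,0,0],0,0.6],
    [[0.1,0,0],0,0.6],
    [[0.15,0,0],0,0.6],
    [[0.2,0,0],0,0.6],
    [[0.25,0,0],0,0.6]
  ],
  "force": 25
}}

```text
t: 9.0
tcp_pos: [0.5551, 0.0686, 0.0196]
tool_rot: [[-0.197, 0.98, 0.001], [0.98, 0.197, -0.005], [-0.005, -0.0, -1.0]]
contact_force: [1.8, -11.8, 4.5]
opening: 0.0642
grip_force: 25.0
```

Call:
{"method": "carry_out", "body": {
  "plan": [
    [[0,0,0],0,0.6],
    [[0,0,0],0,0.6],
    [[0,0,0],0,0.6],
    [[0,0,0],0,0.6],
    [[0,0,0],0,0.6]
  ]
}}

```text
t: 9.42
tcp_pos: [0.5551, 0.0686, 0.0196]
tool_rot: [[-0.197, 0.98, 0.001], [0.98, 0.197, -0.004], [-0.004, -0.0, -1.0]]
contact_force: [2.4, -10.6, 5.0]
opening: 0.0642
grip_force: 25.0
```

Call:
{"method": "carry_out", "body": {
  "plan": [
    [[0.04,0,0],0,0.6],
    [[0.08,0,0],0,0.6],
    [[0.12,0,0],0,0.6],
    [[0.15,0,0],0,0.6],
    [[0.15,0,0],0,0.6]
  ]
}}

```text
t: 9.83
tcp_pos: [0.555, 0.0689, 0.0196]
tool_rot: [[-0.197, 0.98, 0.001], [0.98, 0.197, -0.006], [-0.006, -0.0, -1.0]]
contact_force: [2.4, -13.0, 5.2]
opening: 0.0638
grip_force: 25.0
```

Call:
{"method": "carry_out", "body": {
  "plan": [
    [[0,0,0],0,0.6],
    [[0,0,0],0,0.6],
    [[0,0,0],0,0.6],
    [[0,0,0],0,0.6],
    [[0,0,0],0,0.6]
  ]
}}

```text
t: 10.25
tcp_pos: [0.555, 0.0689, 0.0197]
tool_rot: [[-0.197, 0.98, 0.001], [0.98, 0.197, -0.006], [-0.006, -0.0, -1.0]]
contact_force: [2.8, -13.8, 4.3]
opening: 0.0637
grip_force: 25.0
```

Call:
{"method": "carry_out", "body": {
  "plan": [
    [[0,0,0],0,0.6],
    [[0,0,0],0,0.6],
    [[0,0,0],0,0.6],
    [[0,0,0],0,0.6],
    [[0,0,0],0,0.6]
  ]
}}

```text
t: 10.67
tcp_pos: [0.555, 0.0689, 0.0197]
tool_rot: [[-0.197, 0.98, 0.001], [0.98, 0.197, -0.006], [-0.006, -0.0, -1.0]]
contact_force: [2.7, -13.3, 5.4]
opening: 0.0637
grip_force: 25.0
```

Run:
```python
from h import *
go(.5551,.0686,.0195,101.5)
d=snap('wrist','w4')
cv2.imwrite('pics/w4b.png',cv2.resize(d['image'],(800,600),interpolation=cv2.INTER_CUBIC)[:400,200:600])
```

```text
t 10.6667 tcp [0.555  0.0689 0.0197] a 101.34 -> [-0.03  0.    0.02] yaw -0.003 F [  2.7 -13.3   5.4] q7 21.604458470359546
```

View pics/w4b.png

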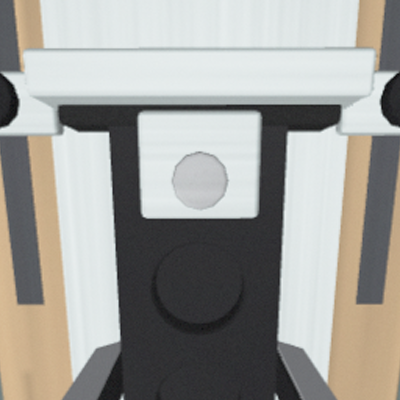

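Home and centred: nose mid 200, mould mid about 199, with the front under the nose against the rubber. Now I ease off, release, rise and go to the mallet.

Call:
{"method": "carry_out", "body": {
  "plan": [
    [[-0.1,0,0],0,0.6],
    [[-0.2,0,0],0,0.6],
    [[-0.35,0,0],0,0.6],
    [[-0.35,0,0],0,0.8],
    [[-0.35,0,0],0,1]
  ]
}}

```text
t: 11.13
tcp_pos: [0.5537, 0.0725, 0.0188]
tool_rot: [[-0.201, 0.98, -0.003], [0.98, 0.201, 0.002], [0.003, -0.003, -1.0]]
contact_force: [-0.2, 0.5, -0.3]
opening: 0.0734
grip_force: 0.0
```

Call:
{"method": "carry_out", "body": {
  "plan": [
    [[0,0,0],0,1],
    [[0,0,0],0,1],
    [[0,0,0],0,1],
    [[0,0,0],0,1],
    [[0,0,0],0,1]
  ]
}}

```text
t: 11.55
tcp_pos: [0.5555, 0.0704, 0.0193]
tool_rot: [[-0.2, 0.98, -0.0], [0.98, 0.2, 0.0], [0.0, -0.0, -1.0]]
contact_force: [-0.3, 0.4, -0.3]
opening: 0.0939
grip_force: 0.0
```

Call:
{"method": "carry_out", "body": {
  "plan": [
    [[0,0,-2],0,1],
    [[0,0,-6],0,1],
    [[0,0,-10],0,1],
    [[0,0,-14],0,1],
    [[0,0,-18],0,1]
  ]
}}

```text
t: 11.97
tcp_pos: [0.5552, 0.0699, 0.2013]
tool_rot: [[-0.199, 0.98, -0.001], [0.98, 0.199, -0.0], [0.0, -0.001, -1.0]]
contact_force: [1.1, -0.5, -0.4]
opening: 0.094
grip_force: 0.0
```

Call:
{"method": "carry_out", "body": {
  "plan": [
    [[-2,-0.5,-1],0,1],
    [[-5,-1.5,-1],0,1],
    [[-8,-2.5,-1],0,1],
    [[-11.5,-3.4,-1],0,1],
    [[-15,-4.4,-1],0,1]
  ]
}}

```text
t: 12.38
tcp_pos: [0.5423, -0.0865, 0.2097]
tool_rot: [[-0.201, 0.98, 0.0], [0.98, 0.201, 0.0], [0.0, 0.001, -1.0]]
contact_force: [0.4, -0.4, -0.1]
opening: 0.0939
grip_force: 0.0
```

Call:
{"method": "carry_out", "body": {
  "plan": [
    [[-3,-0.9,0],0.04,1],
    [[-6,-1.7,0],0.08,1],
    [[-9,-2.6,0],0.12,1],
    [[-12,-3.5,0],0.16,1],
    [[-15,-4.4,0],0.2,1]
  ]
}}

```text
t: 12.8
tcp_pos: [0.5289, -0.2428, 0.2094]
tool_rot: [[0.001, 1.0, -0.0], [1.0, -0.001, 0.0], [0.0, -0.0, -1.0]]
contact_force: [1.0, -0.6, -0.3]
opening: 0.0939
grip_force: 0.0
```

Run:
```python
from h import *
go(.517,-.389,.2,90)
```

```text
t 12.8 tcp [ 0.5289 -0.2428  0.2094] a 89.93 -> [-14.62  -1.17   0.94] yaw -0.001 F [ 1.  -0.6 -0.3] q7 37.88662206105275
```

Call:
{"method": "carry_out", "body": {
  "plan": [
    [[-3,-0.3,0.2],0,0.9],
    [[-6.5,-0.6,0.5],0,0.8],
    [[-10,-0.9,0.8],0,0.7],
    [[-13,-1.2,0.9],0,0.7],
    [[-14.6,-1.2,0.9],0,0.7]
  ]
}}

```text
t: 13.22
tcp_pos: [0.515, -0.3923, 0.2001]
tool_rot: [[0.004, 1.0, -0.002], [1.0, -0.004, -0.002], [-0.002, -0.002, -1.0]]
contact_force: [-0.8, -0.1, 0.1]
opening: 0.0668
grip_force: 0.0
```

Call:
{"method": "carry_out", "body": {
  "plan": [
    [[0,0,0],0,0.7],
    [[0,0,1],0,0.7],
    [[0,0,2],0,0.7],
    [[0,0,3],0,0.7],
    [[0,0,3.5],0,0.7]
  ]
}}

```text
t: 13.63
tcp_pos: [0.5174, -0.3846, 0.1631]
tool_rot: [[-0.003, 1.0, -0.002], [1.0, 0.003, 0.003], [0.003, -0.002, -1.0]]
contact_force: [-0.2, 0.6, -0.7]
opening: 0.066
grip_force: 0.0
```

Run:
```python
from h import *
go(.517,-.389,.071,90)
d=snap('wrist','w5')
print(proj('w5',(.517,-.389,.12))/.64,proj('w5',(.517,-.389,.046))/.64)
cv2.imwrite('pics/w5b.png',cv2.resize(d['image'],(800,600),interpolation=cv2.INTER_CUBIC))
```

```text
t 13.6333 tcp [ 0.5174 -0.3846  0.1631] a 90.19 -> [-0.47 -0.02  9.21] yaw 0.003 F [-0.2  0.6 -0.7] q7 50.67575944730929
[396.79756049 335.94713377] [397.39197774 301.6612034 ]
```

View pics/w5b.png

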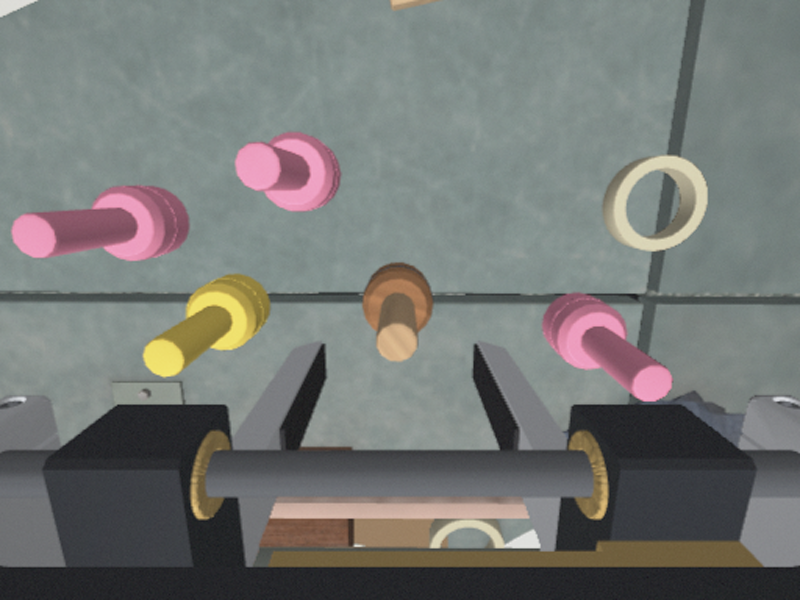

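The wrist view shows the wooden mallet's handle top at (398,342), centred between the open fingers. The look-alikes are clear of them. Descending to grip.

Call:
{"method": "carry_out", "body": {
  "plan": [
    [[-0.1,0,0],0,0.7],
    [[-0.1,0,1.5],0,0.7],
    [[-0.1,0,3],0,0.7],
    [[-0.1,0,4.5],0,0.7],
    [[-0.1,0,6],0,0.7]
  ]
}}

```text
t: 14.1
tcp_pos: [0.5182, -0.3885, 0.1055]
tool_rot: [[-0.002, 1.0, 0.001], [1.0, 0.002, -0.001], [-0.001, 0.001, -1.0]]
contact_force: [-0.1, -0.2, -0.0]
opening: 0.0656
grip_force: 0.0
```

Call:
{"method": "carry_out", "body": {
  "plan": [
    [[0,0,1.5],0,0.7],
    [[0,0,2.5],0,0.7],
    [[0,0,3.3],0,0.7],
    [[0,0,3.5],0,0.7],
    [[0,0,3.5],0,0.7]
  ]
}}

```text
t: 14.52
tcp_pos: [0.5175, -0.3884, 0.0703]
tool_rot: [[-0.001, 1.0, -0.0], [1.0, 0.001, 0.0], [0.0, -0.0, -1.0]]
contact_force: [0.4, 0.1, -0.6]
opening: 0.0659
grip_force: 0.0
```

Run:
```python
from h import *
go(.517,-.3905,.071,90)
```

```text
t 14.5167 tcp [ 0.5175 -0.3884  0.0703] a 90.07 -> [-0.21 -0.05 -0.07] yaw 0.001 F [ 0.4  0.1 -0.6] q7 53.3253996951946
```

Call:
{"method": "carry_out", "body": {
  "plan": [
    [[-0.2,0,0],0,0.7],
    [[-0.2,0,0],0,0.5],
    [[-0.2,0,0],0,0.4],
    [[-0.2,0,0],0,0.3],
    [[-0.2,0,0],0,0.25]
  ],
  "force": 50
}}

```text
t: 14.93
tcp_pos: [0.5177, -0.3906, 0.0709]
tool_rot: [[-0.001, 1.0, 0.001], [1.0, 0.001, -0.0], [-0.0, 0.001, -1.0]]
contact_force: [-0.8, 0.2, 0.3]
opening: 0.0424
grip_force: 0.0
```

Call:
{"method": "carry_out", "body": {
  "plan": [
    [[0,0,0],0,0.2],
    [[0,0,0],0,0.15],
    [[0,0,0],0,0.15],
    [[0,0,0],0,0.15],
    [[0,0,0],0,0.15]
  ]
}}

```text
t: 15.35
tcp_pos: [0.5173, -0.3905, 0.0704]
tool_rot: [[-0.001, 1.0, -0.0], [1.0, 0.001, 0.0], [0.0, -0.0, -1.0]]
contact_force: [-0.2, -0.5, -0.0]
opening: 0.0236
grip_force: 50.0
```

Call:
{"method": "carry_out", "body": {
  "plan": [
    [[0,0,0],0,0.15],
    [[0,0,-0.5],0,0.15],
    [[0,0,-1.5],0,0.15],
    [[0,0,-2.5],0,0.15],
    [[0,0,-3],0,0.15]
  ]
}}

```text
t: 15.77
tcp_pos: [0.5182, -0.3912, 0.1024]
tool_rot: [[-0.001, 1.0, 0.002], [1.0, 0.001, -0.002], [-0.002, 0.002, -1.0]]
contact_force: [-0.6, -0.7, -2.5]
opening: 0.0231
grip_force: 50.0
```

Run:
```python
from h import *
go(.54,.1437,.22,101.5)
go(.54,.1437,.22,90)
```

```text
t 15.7667 tcp [ 0.5182 -0.3912  0.1024] a 90.06 -> [ 53.47   2.25 -11.84] yaw -0.2 F [-0.6 -0.7 -2.5] q7 52.58738370600992
t 15.7667 tcp [ 0.5182 -0.3912  0.1024] a 90.06 -> [ 53.47   2.25 -11.84] yaw 0.001 F [-0.6 -0.7 -2.5] q7 52.58738370600992
```

Call:
{"method": "carry_out", "body": {
  "plan": [
    [[0,0,-2],0,0.15],
    [[0,0,-4.5],0,0.15],
    [[0,0,-7],0,0.15],
    [[0,0,-9.5],0,0.15],
    [[0,0,-12],0,0.15]
  ]
}}

```text
t: 16.18
tcp_pos: [0.5174, -0.3904, 0.2224]
tool_rot: [[-0.001, 1.0, 0.0], [1.0, 0.001, -0.0], [-0.0, 0.0, -1.0]]
contact_force: [0.9, 0.6, -1.9]
opening: 0.0234
grip_force: 50.0
```

Call:
{"method": "carry_out", "body": {
  "plan": [
    [[1,0,0],0,0.15],
    [[3.5,0.1,0],0,0.15],
    [[6.5,0.2,0],0,0.15],
    [[10,0.4,0],0,0.15],
    [[13.4,0.6,0],0,0.15]
  ]
}}

```text
t: 16.6
tcp_pos: [0.5226, -0.2542, 0.2198]
tool_rot: [[-0.0, 1.0, -0.001], [1.0, 0.0, 0.001], [0.001, -0.001, -1.0]]
contact_force: [1.1, 0.2, -2.6]
opening: 0.0236
grip_force: 50.0
```

Call:
{"method": "carry_out", "body": {
  "plan": [
    [[3,0.1,0],0,0.15],
    [[6,0.2,0],0,0.15],
    [[9,0.4,0],0,0.15],
    [[12,0.5,0],0,0.15],
    [[15,0.6,0],0,0.15]
  ]
}}

```text
t: 17.02
tcp_pos: [0.5283, -0.1042, 0.2199]
tool_rot: [[-0.001, 1.0, -0.001], [1.0, 0.001, 0.001], [0.001, -0.001, -1.0]]
contact_force: [0.9, -0.0, -2.1]
opening: 0.0234
grip_force: 50.0
```

Call:
{"method": "carry_out", "body": {
  "plan": [
    [[3,0.1,0],0,0.15],
    [[6,0.2,0],0,0.15],
    [[9,0.4,0],0,0.15],
    [[12,0.5,0],0,0.15],
    [[15,0.6,0],0,0.15]
  ]
}}

```text
t: 17.43
tcp_pos: [0.534, 0.0456, 0.22]
tool_rot: [[-0.001, 1.0, -0.001], [1.0, 0.001, 0.0], [0.0, -0.001, -1.0]]
contact_force: [1.0, 0.1, -2.9]
opening: 0.0235
grip_force: 50.0
```

Call:
{"method": "carry_out", "body": {
  "plan": [
    [[3,0.1,0],0,0.15],
    [[6,0.3,0],0,0.15],
    [[8.5,0.4,0],0,0.15],
    [[10,0.5,0],0,0.15],
    [[10,0.5,0],0,0.15]
  ]
}}

```text
t: 17.85
tcp_pos: [0.5387, 0.1492, 0.2195]
tool_rot: [[-0.008, 1.0, -0.001], [1.0, 0.008, 0.003], [0.003, -0.001, -1.0]]
contact_force: [0.4, -0.2, -2.3]
opening: 0.0237
grip_force: 50.0
```

Call:
{"method": "carry_out", "body": {
  "plan": [
    [[0,0,1],0,0.15],
    [[0,0,2],0,0.15],
    [[0,0,3],0,0.15],
    [[0,0,4],0,0.15],
    [[0,0,5],0,0.15]
  ]
}}

```text
t: 18.27
tcp_pos: [0.5396, 0.1423, 0.169]
tool_rot: [[0.001, 1.0, -0.001], [1.0, -0.001, -0.001], [-0.001, -0.001, -1.0]]
contact_force: [0.5, -0.3, -3.5]
opening: 0.0232
grip_force: 50.0
```

Run:
```python
from h import *
go(.54,.1437,.146,90)
d=snap('side','s6')
i=cv2.resize(d['image'][170:270,270:380],(770,700),interpolation=cv2.INTER_CUBIC)[:600]
cv2.imwrite('pics/s6b.png',i)
for p in((.54,.1437,.074),(.54,.1437,.1)): print((proj('s6',p)-(270,170))*7)
```

```text
t 18.2667 tcp [0.5396 0.1423 0.169 ] a 89.95 -> [0.14 0.04 2.3 ] yaw -0.001 F [ 0.5 -0.3 -3.5] q7 -0.11460381314616107
[346.44058849 311.66951051]
[351.49585009 253.91888073]
```

View pics/s6b.png

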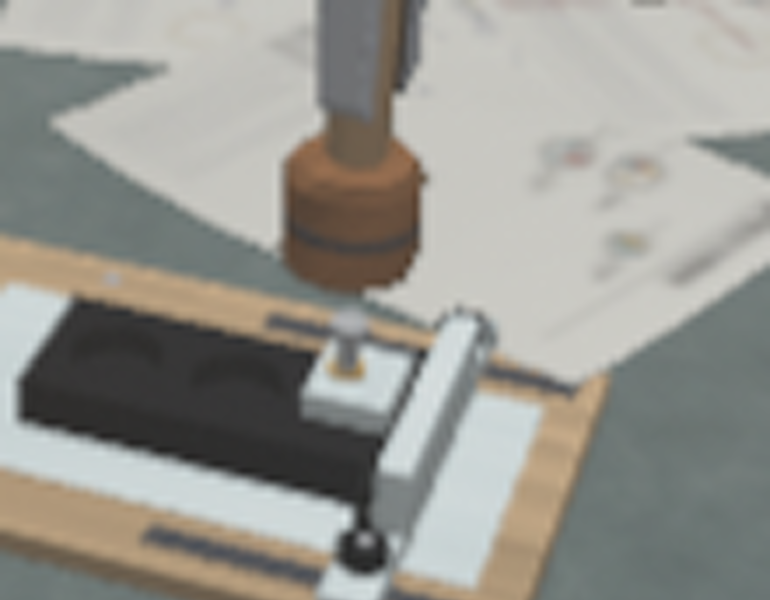

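The side view shows the mallet head (350,220) squarely above the pin head (349,322), with the mould home. Driving the pin down.

Call:
{"method": "carry_out", "body": {
  "plan": [
    [[0.1,0,0.6],0,0.15],
    [[0.1,0,1.2],0,0.15],
    [[0.1,0,1.8],0,0.15],
    [[0.1,0,2.2],0,0.15],
    [[0.1,0,2.6],0,0.15]
  ],
  "force": 60
}}

```text
t: 18.73
tcp_pos: [0.54, 0.1446, 0.1441]
tool_rot: [[-0.001, 1.0, 0.0], [1.0, 0.001, 0.0], [0.0, 0.0, -1.0]]
contact_force: [-0.1, 0.4, 4.2]
opening: 0.0234
grip_force: 60.0
```

Call:
{"method": "carry_out", "body": {
  "plan": [
    [[0,0,0.4],0,0.15],
    [[0,0,0.8],0,0.15],
    [[0,0,1.2],0,0.15],
    [[0,0,1.6],0,0.15],
    [[0,0,2],0,0.15]
  ]
}}

```text
t: 19.15
tcp_pos: [0.5402, 0.1446, 0.1255]
tool_rot: [[-0.001, 1.0, 0.001], [1.0, 0.001, 0.001], [0.001, 0.001, -1.0]]
contact_force: [-2.8, -0.8, 8.5]
opening: 0.0234
grip_force: 60.0
```

Call:
{"method": "carry_out", "body": {
  "plan": [
    [[0,0,0.1],0,0.15],
    [[0,0,0.2],0,0.15],
    [[0,0,0.3],0,0.15],
    [[0,0,0.4],0,0.15],
    [[0,0,0.4],0,0.15]
  ]
}}

```text
t: 19.57
tcp_pos: [0.5405, 0.1445, 0.124]
tool_rot: [[-0.001, 1.0, 0.001], [1.0, 0.001, 0.002], [0.002, 0.001, -1.0]]
contact_force: [-7.1, -1.9, 26.1]
opening: 0.0238
grip_force: 60.0
```

Call:
{"method": "carry_out", "body": {
  "plan": [
    [[0,0,0],0,0.15],
    [[0,0,0],0,0.15],
    [[0,0,0],0,0.15],
    [[0,0,0],0,0.15],
    [[0,0,0],0,0.15]
  ]
}}

```text
t: 19.98
tcp_pos: [0.5405, 0.1445, 0.124]
tool_rot: [[-0.001, 1.0, 0.001], [1.0, 0.001, 0.002], [0.002, 0.001, -1.0]]
contact_force: [-6.5, -1.9, 25.8]
opening: 0.0234
grip_force: 60.0
```

Call:
{"method": "carry_out", "body": {
  "plan": [
    [[0,0,-1],0,0.15],
    [[0,0,-3],0,0.15],
    [[0,0,-5.5],0,0.15],
    [[0,0,-8],0,0.15],
    [[0,0,-10],0,0.15]
  ]
}}

```text
t: 20.4
tcp_pos: [0.5405, 0.1445, 0.2222]
tool_rot: [[-0.001, 1.0, 0.002], [1.0, 0.001, 0.0], [0.0, 0.002, -1.0]]
contact_force: [1.1, -0.4, -3.2]
opening: 0.0233
grip_force: 60.0
```

Call:
{"method": "carry_out", "body": {
  "plan": [
    [[-1,0,0],0,0.15],
    [[-3.5,-0.1,0],0,0.15],
    [[-6.5,-0.3,0],0,0.15],
    [[-10,-0.4,0],0,0.15],
    [[-13.5,-0.5,0],0,0.15]
  ]
}}

```text
t: 20.82
tcp_pos: [0.5342, 0.0079, 0.2193]
tool_rot: [[-0.002, 1.0, -0.001], [1.0, 0.002, -0.0], [-0.0, -0.001, -1.0]]
contact_force: [-0.3, 0.1, -3.5]
opening: 0.0235
grip_force: 60.0
```

Call:
{"method": "carry_out", "body": {
  "plan": [
    [[-3,-0.1,0],0,0.15],
    [[-6,-0.2,0],0,0.15],
    [[-9,-0.4,0],0,0.15],
    [[-12,-0.5,0],0,0.15],
    [[-15,-0.6,0],0,0.15]
  ]
}}

```text
t: 21.23
tcp_pos: [0.528, -0.1425, 0.2192]
tool_rot: [[-0.0, 1.0, -0.002], [1.0, 0.0, -0.0], [-0.0, -0.002, -1.0]]
contact_force: [0.3, -0.2, -2.0]
opening: 0.0233
grip_force: 60.0
```

Call:
{"method": "carry_out", "body": {
  "plan": [
    [[-3,-0.1,0],0,0.15],
    [[-6,-0.2,0],0,0.15],
    [[-9,-0.4,0],0,0.15],
    [[-12,-0.5,0],0,0.15],
    [[-15,-0.6,0],0,0.15]
  ]
}}

```text
t: 21.65
tcp_pos: [0.5221, -0.2923, 0.219]
tool_rot: [[-0.0, 1.0, -0.002], [1.0, 0.0, 0.001], [0.001, -0.002, -1.0]]
contact_force: [-0.0, 0.4, -2.5]
opening: 0.0234
grip_force: 60.0
```

Call:
{"method": "carry_out", "body": {
  "plan": [
    [[-3,-0.1,0],0,0.15],
    [[-6,-0.3,0],0,0.15],
    [[-8.5,-0.5,0],0,0.15],
    [[-10,-0.6,0],0,0.15],
    [[-10,-0.6,0],0,0.15]
  ]
}}

```text
t: 22.07
tcp_pos: [0.5147, -0.3953, 0.2192]
tool_rot: [[0.005, 1.0, -0.002], [1.0, -0.005, -0.003], [-0.003, -0.002, -1.0]]
contact_force: [-0.5, -0.1, -2.4]
opening: 0.0232
grip_force: 60.0
```

Call:
{"method": "carry_out", "body": {
  "plan": [
    [[0,0,0],0,0.15],
    [[0,0,2],0,0.15],
    [[0,0,5],0,0.15],
    [[0,0,8],0,0.15],
    [[0,0,10.5],0,0.15]
  ]
}}

```text
t: 22.48
tcp_pos: [0.518, -0.387, 0.1134]
tool_rot: [[-0.004, 1.0, -0.001], [1.0, 0.004, 0.003], [0.003, -0.001, -1.0]]
contact_force: [0.5, 0.4, -3.4]
opening: 0.0229
grip_force: 60.0
```

Run:
```python
from h import *
go(.5173,-.3905,.0704,90)
```

```text
t 22.4833 tcp [ 0.518  -0.387   0.1134] a 90.23 -> [-0.37 -0.07  4.3 ] yaw 0.004 F [ 0.5  0.4 -3.4] q7 52.40225870765954
```

Call:
{"method": "carry_out", "body": {
  "plan": [
    [[0,0,0],0,0.15],
    [[0,0,1.2],0,0.15],
    [[0,0,2.4],0,0.15],
    [[0,0,3.4],0,0.15],
    [[0,0,4],0,0.15]
  ]
}}

```text
t: 22.9
tcp_pos: [0.5177, -0.39, 0.0749]
tool_rot: [[-0.001, 1.0, 0.0], [1.0, 0.001, 0.0], [0.0, 0.0, -1.0]]
contact_force: [0.1, 0.5, -2.6]
opening: 0.0232
grip_force: 60.0
```

Call:
{"method": "carry_out", "body": {
  "plan": [
    [[0,0,0.05],0,0.15],
    [[0,0,0.1],0,0.15],
    [[0,0,0.2],0,0.15],
    [[0,0,0.3],0,0.15],
    [[0,0,0.3],0,0.15]
  ]
}}

```text
t: 23.32
tcp_pos: [0.5177, -0.3907, 0.0728]
tool_rot: [[-0.001, 1.0, 0.001], [1.0, 0.001, -0.0], [-0.0, 0.001, -1.0]]
contact_force: [-0.7, 0.3, -2.7]
opening: 0.0231
grip_force: 60.0
```

Call:
{"method": "carry_out", "body": {
  "plan": [
    [[0,0,0.05],0,0.15],
    [[0,0,0.1],0,0.15],
    [[0,0,0.15],0,0.15],
    [[0,0,0.2],0,0.15],
    [[0,0,0.2],0,0.15]
  ]
}}

```text
t: 23.73
tcp_pos: [0.5175, -0.3905, 0.0704]
tool_rot: [[-0.001, 1.0, -0.0], [1.0, 0.001, -0.0], [-0.0, -0.0, -1.0]]
contact_force: [-0.2, 0.3, -2.5]
opening: 0.0233
grip_force: 60.0
```

Call:
{"method": "carry_out", "body": {
  "plan": [
    [[0,0,0.03],0,0.15],
    [[0,0,0.06],0,0.15],
    [[0,0,0.1],0,0.15],
    [[0,0,0.15],0,0.15],
    [[0,0,0.15],0,0.15]
  ]
}}

```text
t: 24.15
tcp_pos: [0.5175, -0.3906, 0.0703]
tool_rot: [[-0.001, 1.0, 0.001], [1.0, 0.001, 0.0], [0.0, 0.001, -1.0]]
contact_force: [-2.4, 1.4, 7.4]
opening: 0.0235
grip_force: 60.0
```

Call:
{"method": "carry_out", "body": {
  "plan": [
    [[0,0,-0.1],0,0.15],
    [[0,0,-0.1],0,0.25],
    [[0,0,-0.1],0,0.35],
    [[0,0,-0.1],0,0.5],
    [[0,0,-0.1],0,0.7]
  ]
}}

```text
t: 24.57
tcp_pos: [0.5177, -0.3906, 0.0698]
tool_rot: [[-0.001, 1.0, 0.0], [1.0, 0.001, -0.0], [-0.0, 0.0, -1.0]]
contact_force: [0.0, 0.7, 0.5]
opening: 0.0397
grip_force: 0.0
```

Call:
{"method": "carry_out", "body": {
  "plan": [
    [[0,0,0],0,0.7],
    [[0,0,0],0,0.7],
    [[0,0,0],0,0.7],
    [[0,0,0],0,0.7],
    [[0,0,0],0,0.7]
  ]
}}

```text
t: 24.98
tcp_pos: [0.5175, -0.3905, 0.0699]
tool_rot: [[-0.001, 1.0, -0.0], [1.0, 0.001, 0.0], [0.0, -0.0, -1.0]]
contact_force: [0.4, -0.3, 0.7]
opening: 0.0657
grip_force: 0.0
```

Call:
{"method": "carry_out", "body": {
  "plan": [
    [[0,0,-1],0,0.7],
    [[0,0,-4],0,0.7],
    [[0,0,-7.5],0,0.7],
    [[0,0,-11],0,0.7],
    [[0,0,-14],0,0.7]
  ]
}}

```text
t: 25.4
tcp_pos: [0.5176, -0.391, 0.2131]
tool_rot: [[-0.001, 1.0, 0.001], [1.0, 0.001, -0.001], [-0.001, 0.001, -1.0]]
contact_force: [0.4, -0.4, 0.1]
opening: 0.0657
grip_force: 0.0
```

Call:
{"method": "carry_out", "body": {
  "plan": [
    [[2,0,0],0,0.7],
    [[5,0,0],0,0.7],
    [[8,0,0],0,0.7],
    [[10,0,0],0,0.7],
    [[10,0,0],0,0.7]
  ]
}}

```text
t: 25.82
tcp_pos: [0.5185, -0.2847, 0.2106]
tool_rot: [[-0.007, 1.0, 0.001], [1.0, 0.007, 0.004], [0.004, 0.001, -1.0]]
contact_force: [-0.5, 0.5, 0.0]
opening: 0.0656
grip_force: 0.0
```

Run:
```python
from h import *
a=snap('side','s7')['image']
i=np.hstack([cv2.resize(a[190:270,280:370],(450,400),interpolation=cv2.INTER_CUBIC),cv2.resize(a[130:210,140:210],(350,400),interpolation=cv2.INTER_CUBIC)])
cv2.imwrite('pics/s7b.png',i)
s=observe();print(s['t'],s['tcp_pos'],s['opening'])
```

```text
25.8667 [ 0.51819047 -0.28792335  0.21075985] 0.06599958065155692
```

View pics/s7b.png

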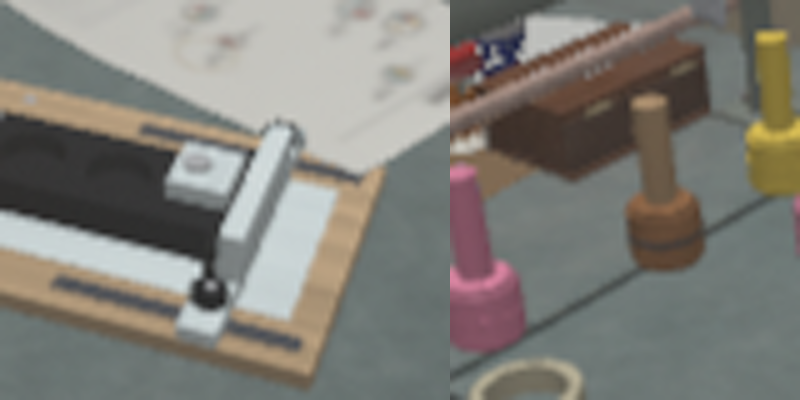

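The pin head is down almost flush with the nose at (200,160), the mould is home, and the mallet stands upright at (665,185). Handing in.

```bash
python3 -c "
from rig import *
print(job_done())"
```

```text
the job is handed in; nothing more can be done
None
```

I handed the job in at about 26 s: the mould is pressed home against the stop, the pin was driven about 20 mm down with the mallet, and the mallet is back upright on the bench; no verdict came back.

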